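Finish the crisscross round on the gear case cover

ROBOT

A 7-joint arm with a two-finger parallel gripper is mounted at the origin on the work surface. World frame = base frame: x ahead of the robot, y to its left, z up, the work surface at z = 0. Lengths are in m, angles in rad, forces in N, time in s.
With the tool pointing down it reaches from about 0.425 to 0.925 m from the base axis. Payload 6.8 kg.
Tool frame: the origin (TCP) lies on the centre line of the jaws, within the pads' length; the fingertips stand 17 mm ahead of it and the grasp point (between the pads) lies 2 mm behind it; z points along the fingers, x is the direction in which the jaws open and shut, and the axes are right-handed (so a half turn about z gives the same grasp; the last joint's range is limited). The gripper opens to 85 mm and grips with 20 to 120 N. Pads are 22 mm wide; open, the fingers measure 114 mm over their backs; the gripper's body (76 mm by 85 mm) begins 54 mm behind the grasp point. The pads swing forward as they close: fully open they stand 13 mm farther back than shut.
Start: joints at [-1.287, 0.477, 0.022, 1.555, -0.011, 1.109, -0.083], TCP at [0.258, 0.624, 0.248] pointing down, gripper open.
Joint ranges: [-2.96, 2.96], [-0.34, 2.1], [-1.41, 1.46], [0.24, 2.44], [-1.37, 4.51], [0.17, 1.92], [-2.96, 2.96]. Speed limits (rad/s): [2.39, 2.39, 3.14, 3.14, 3.14, 3.14, 3.14].

INTERFACE

Orientations are given as a unit quaternion [w, x, y, z].
In Python, from station import status, read_camera, camera_model, bot gives the robot as it stands.
- The arm moves only by the tool arm_command, never from a script. Its argument "series" is a list of rows, each a list of 3 entries, a list of its own where there are three numbers: the finger opening in mm, from 0 to 85.4, then the shift along the tool's x, y, z in mm, then the turn about the tool's z in rad. In form: [[gripper, [dx, dy, dz], roll], ...]. A call has 1 to 8 rows; each row is the pose to reach, as a shift and turn from the pose commanded when the call began, along the tool's axes at that moment; what a row does not reach only later rows make up. A row lasts 1/8 s, in which the tool goes at most 62.5 mm and 10.7 degrees, less where a joint would pass 70% of its speed; a pose out of reach is approached as far as the arm can. A call with a gripper value outside its range is refused whole. The fingers move at their own pace and stop on an object; "squeeze" is the grip in N (left out, the last holds). Time passes only in rows, so rows that repeat a pose let the fingers close. It gives the time, the measured TCP pose, the force and the opening at its end, in the units of the state.
- status.get_obs(): the state, without advancing time (a new reading comes with each control period).
- read_camera(name): name is "side" or "top" or "wrist"; returns the picture (480x640x3 uint8, blue, green, red); there is no depth.
- camera_model(name): a dict with "fov_y" (degrees; the focal length in pixels is half the picture's height over the tangent of half this angle, whatever the lens; pixels are square), "cx", "cy" (the principal point, pixels), "R" (3x3) and "t" (3): a world point X has camera coordinates R X + t. Camera axes: x right, y down, z forward; pixel columns grow to the right and rows downward; lengths in m; the calibration is good to about 2 mm. A picture is of the moment at which its call begins: read the wrist's pose just before it. camera_model takes no time and is no camera call; for the wrist camera it gives the pose at the moment of the call.
- bot.hand_in(): hands the job in, once; it reports no verdict.
The state is a dict: "t": time; "q": joint angles; "joint_vel": joint speeds; "joint_torque": joint torques, N m; "eef_pos": TCP position; "tool_rot": TCP orientation; "contact_force": force on the tool from outside, world axes, zero at the start; "torque": the same for the moment, N m; "gripper_width": opening from 0.0 (shut) to 1.0 (fully open).
Only numpy, scipy, OpenCV 4.12 (cv2) and the standard library are available. Lean on these libraries where they do the work, as an engineer would, in place of code of your own. Each camera call takes 0.05 s, during which the arm holds its last target.

TASK

One thumbscrew of the four on the cover of the red gear case has already been turned to its yellow line. Turn the other three clockwise to their yellow lines, crisscross so that the cover seats flat: first the one diagonally opposite the finished screw, and only then the remaining two, in either order. Stop each one with its bar lying along its line, do not turn it past, and leave the finished screw as it is.

Things in the scene. Friction and masses are not known exactly. Their poses are not given: they have to be found in the camera images.
- tight_grip (a point): Finished thumbscrew, bar on its yellow line. All four are alike: black upright bar 44 mm long, 14 thick, 36 tall (5 mm gap under it) on a 13 mm stud; white patch on top at one end. Origin on the screw's axis, 28 mm above the cover and 13 below the bar's top; z up, x along the bar to its white end, y across its thickness. On its line, the white end points at the diagonally opposite screw.
- opposite_grip (a point): Thumbscrew diagonally opposite the finished one, 170 mm away: first to turn. Same frame. The screws stand at the corners of a 120 mm square on a flat 180 mm square metal cover, its top 75 mm above the table, of a red gear case fixed to the table at any yaw. Yellow lines, 9 mm wide, lie along the cover's diagonals, showing at both ends of each bar's place.
- side_a_grip (a point): One of the last two thumbscrews, next to the finished one; same frame. Each unfinished bar starts 45 to 70 degrees anticlockwise (from above) of its line; one clockwise turn of that size brings it there. Screws turn on the spot without sinking, against a steady friction of about 0.06 N m, stay where left, and have no stop at the line (the stop is about 60 degrees past it).
- side_b_grip (a point): The other of the last two thumbscrews, diagonally opposite side_a, next to the finished one; same bar, same frame.

How it is judged:
On the way:
1. the screw opposite the finished one is on its line (within 15 degrees) while the other two are still at least 30 degrees before theirs (y of tight_grip in the frame of opposite_grip between -0.0439 and 0.0439 m and x of tight_grip in the frame of opposite_grip above 0.05 m and y of side_b_grip in the frame of side_a_grip below -0.0849 m and y of side_a_grip in the frame of side_b_grip below -0.0849 m), for 0.2 s.
At the end, for the whole second after the job is handed in: All four bars lie along their yellow lines, each within 15 degrees, white-tipped ends pointing at the opposite screws (y of opposite_grip in the frame of tight_grip between -0.0439 and 0.0439 m and x of opposite_grip in the frame of tight_grip above 0.05 m and y of tight_grip in the frame of opposite_grip between -0.0439 and 0.0439 m and x of tight_grip in the frame of opposite_grip above 0.05 m and y of side_b_grip in the frame of side_a_grip between -0.0439 and 0.0439 m and x of side_b_grip in the frame of side_a_grip above 0.05 m and y of side_a_grip in the frame of side_b_grip between -0.0439 and 0.0439 m and x of side_a_grip in the frame of side_b_grip above 0.05 m); the robot touches nothing.
It fails at once if a screw is turned more than 25 degrees past its line (y of opposite_grip in the frame of tight_grip above 0.0717 m or y of tight_grip in the frame of opposite_grip above 0.0717 m or y of side_b_grip in the frame of side_a_grip above 0.0717 m or y of side_a_grip in the frame of side_b_grip above 0.0717 m).
It fails at once if the finished screw is turned more than about 12 degrees off its line (y of opposite_grip in the frame of tight_grip above 0.0353 m or y of opposite_grip in the frame of tight_grip below -0.0353 m).
It also fails if it takes over 54 s, if anything falls off the work surface, if the arm or the gripper's body presses on something with over 40 N, if the wrist force passes 120 N, or if a joint passes its speed limit or range.

## Working session

There is one attempt and no reset: what is moved stays moved. The work goes in short steps, Python scripts to look and compute and a tool call to move; the robot and the scene stay as the last step left them, time stands still between calls to the robot, and variables do not carry over. Pictures are saved under pics/ and viewed, and the job is handed in when it is done.

Besides the shell and the picture viewer there is one more tool, called after "Emit:" as name(argument=value, ...) on one line, values as JSON. arm_command: Moves the arm, as the interface text tells. Its arguments: {"type":"object","properties":{"series":{"type":"array"},"squeeze":{"type":"number"}},"required":["series"]}

```bash
ls; mkdir -p pics; python3 - <<'E'
from station import status, read_camera, camera_model, bot
import cv2
print(status.get_obs())
for n in ["top","side","wrist"]:
    m=camera_model(n); print(n,m)
    cv2.imwrite(f"pics/{n}0.png",read_camera(n))
E
```

```text
pics
{'t': 0.0, 'q': array([-1.28711253,  0.4778074 ,  0.02237125,  1.55645326, -0.01149412,
        1.10928691, -0.08310053]), 'joint_vel': array([ 3.29871699e-05, -1.50988876e-03,  1.94755708e-03, -1.13343013e-04,
        5.62272263e-04,  8.20043266e-04,  4.18288785e-04]), 'joint_torque': array([ 6.24529753e-05, -5.96474218e+01,  1.60768267e+00, -2.81194103e+01,
        1.24034329e-02,  9.33503208e-03, -3.04264027e-07]), 'eef_pos': array([0.25755827, 0.62332631, 0.24732064]), 'tool_rot': array([ 5.70542325e-04,  8.31216129e-01,  5.55948660e-01, -7.12972591e-04]), 'contact_force': array([ 0.17067075,  0.11819818, -0.04157457]), 'torque': array([-0.02042188, -0.01480455,  0.00818142]), 'gripper_width': 1.0004596756457051}
top {'fov_y': 43.25544402971018, 'cx': 326.3639244508268, 'cy': 237.1977071835044, 'R': array([[ 0.00642681, -0.99997087, -0.00411712],
       [-0.99889555, -0.00622816, -0.0465713 ],
       [ 0.0465443 ,  0.00441188, -0.99890648]]), 't': array([0.03063227, 0.57368407, 0.83544734])}
side {'fov_y': 53.90640349323203, 'cx': 320.010313668728, 'cy': 234.72233193260928, 'R': array([[-0.93997251, -0.3406609 , -0.02004589],
       [-0.23932607,  0.69995883, -0.67288979],
       [ 0.24325854, -0.6277004 , -0.73947109]]), 't': array([0.54620187, 0.18369267, 0.66512989])}
wrist {'fov_y': 71.15485535188205, 'cx': 318.6326928596973, 'cy': 241.27751058984757, 'R': array([[ 0.38126859,  0.92446299, -0.00156212],
       [ 0.88975537, -0.36649469,  0.27206069],
       [ 0.25093753, -0.1051181 , -0.96227883]]), 't': array([-0.67429589, -0.03395808,  0.3783116 ])}
```

View pics/top0.png

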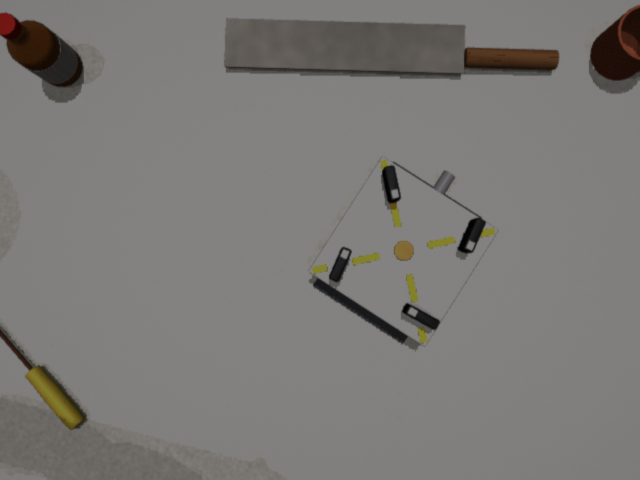

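View pics/side0.png

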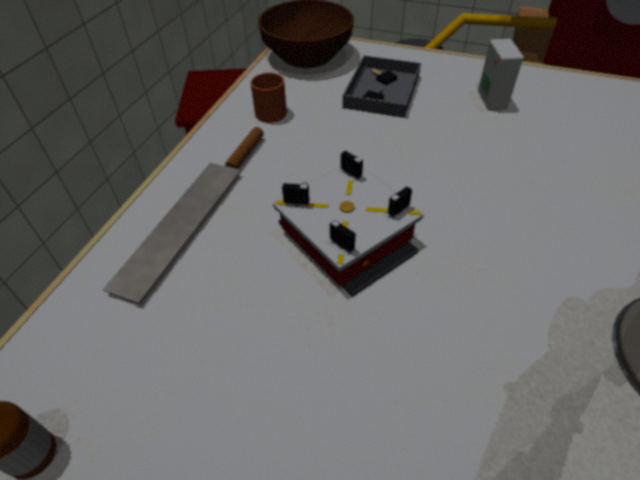

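View pics/wrist0.png

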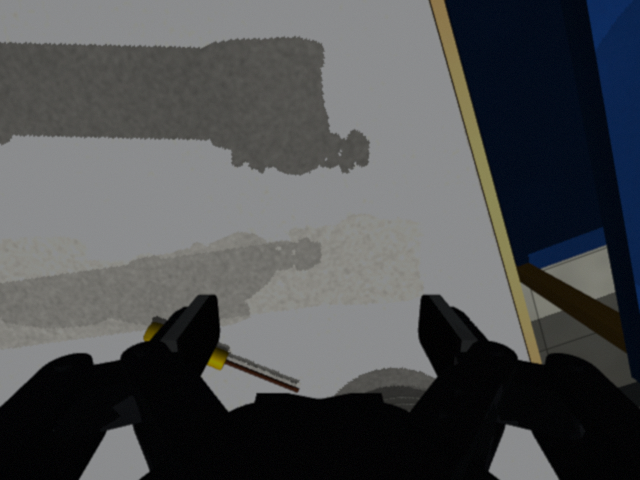

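```bash
cat > h.py <<'E'
import numpy as np, cv2
from station import status, read_camera, camera_model, bot
def ray(m,uv,z):
    f=240/np.tan(np.radians(m["fov_y"])/2); uv=np.atleast_2d(uv).astype(float)
    d=np.c_[(uv[:,0]-m["cx"])/f,(uv[:,1]-m["cy"])/f,np.ones(len(uv))]@m["R"]
    c=-m["R"].T@m["t"]; return c+d*((z-c[2])/d[:,2])[:,None]
def proj(m,X):
    f=240/np.tan(np.radians(m["fov_y"])/2); p=np.atleast_2d(X)@m["R"].T+m["t"]
    return p[:,:2]/p[:,2:]*f+[m["cx"],m["cy"]]
E
python3 - <<'E'
from h import *
im=cv2.imread("pics/top0.png"); m=camera_model("top")
hsv=cv2.cvtColor(im,cv2.COLOR_BGR2HSV)
roi=np.zeros(im.shape[:2],np.uint8); roi[145:355,300:505]=1
y=(cv2.inRange(hsv,(25,120,100),(35,255,255))>0)&(roi>0)
n,l,s,c=cv2.connectedComponentsWithStats(y.astype(np.uint8))
for i in range(1,n):
    if s[i,4]>15: print("Y",s[i],c[i].round(1),ray(m,c[i],.075)[0].round(4))
o=(cv2.inRange(hsv,(8,100,100),(22,255,255))>0)&(roi>0)
print("orange",ray(m,np.argwhere(o)[:,::-1].mean(0),.075), o.sum())
k=(hsv[...,2]<50)&(roi>0)
n,l,s,c=cv2.connectedComponentsWithStats(k.astype(np.uint8))
for i in range(1,n):
    if s[i,4]>40:
        r=cv2.minAreaRect(np.argwhere(l==i)[:,::-1].astype(np.float32)); print("K",s[i],c[i].round(1),ray(m,c[i],.1)[0].round(4),r)
        x0,y0,w,h=s[i,:4]
cv2.imwrite("pics/topz.png",cv2.resize(im[145:355,295:510],None,fx=2.8,fy=2.8,interpolation=cv2.INTER_CUBIC)*1)
E
```

```text
Y [381 160   7  10  43] [383.7 163.6] [ 0.6674 -0.0403  0.075 ]
Y [391 208  10  19 113] [395.7 217. ] [ 0.5975 -0.0561  0.075 ]
Y [481 228  14   9  80] [487.6 231.9] [ 0.5788 -0.1755  0.075 ]
Y [427 237  28  11 167] [440.7 242. ] [ 0.5653 -0.1145  0.075 ]
Y [352 253  28  12 169] [365.5 258.4] [ 0.5434 -0.017   0.075 ]
Y [313 265  14   8  82] [319.3 268.5] [0.5299 0.0428 0.075 ]
Y [406 275  12  27 173] [411.6 287.9] [ 0.5055 -0.0767  0.075 ]
Y [418 328   9  15  83] [422.  335.3] [ 0.4446 -0.0902  0.075 ]
orange [[ 0.5544886  -0.06620356  0.075     ]] 291
K [382 166  18  37 403] [389.8 182.5] [ 0.6392 -0.0458  0.1   ] ((390.395263671875, 184.12733459472656), (36.46385192871094, 13.69969654083252), 78.11134338378906)
K [458 217  27  36 458] [471.3 233.7] [ 0.575  -0.1485  0.1   ] ((471.3766784667969, 234.67123413085938), (14.979666709899902, 38.483673095703125), 24.443954467773438)
K [329 248  22  34 305] [338.6 267. ] [0.532  0.0182 0.1   ] ((339.8968200683594, 264.2345886230469), (11.276680946350098, 34.635520935058594), 23.749494552612305)
K [314 279  93  64 910] [359.7 310.3] [ 0.4781 -0.0084  0.1   ] ((359.84814453125, 310.4661865234375), (106.81356048583984, 8.958791732788086), 33.11134338378906)
K [402 304  37  25 325] [422.  317.2] [ 0.47   -0.0864  0.1   ] ((420.2122497558594, 316.117919921875), (38.17152786254883, 10.489886283874512), 29.05460548400879)
```

View pics/topz.png

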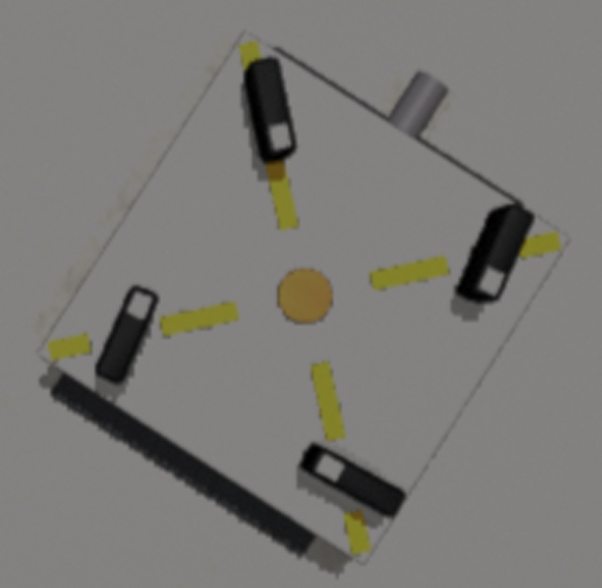

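```bash
cat >> h.py <<'E'
C=np.array([.5546,-.0660]); A=np.radians(12.6); D=.08485
def u(a): return np.array([np.cos(a),np.sin(a)])
S={"tight":(C+D*u(A),A+np.pi),"opp":(C-D*u(A),A),"right":(C+D*u(A-np.pi/2),A+np.pi/2),"left":(C-D*u(A-np.pi/2),A-np.pi/2)}
def rel(x,y,z,yaw):
    from scipy.spatial.transform import Rotation as R
    o=status.get_obs(); q=o["tool_rot"]; M=R.from_quat(q,scalar_first=True).as_matrix()
    d=M.T@(np.array([x,y,z])-o["eef_pos"]); cy=np.arctan2(M[1,0],M[0,0])
    r=-(yaw-cy); r=(r+np.pi)%(2*np.pi)-np.pi
    print("t",o["t"],"yaw",np.degrees(cy).round(1),"shift mm",(d*1000).round(1),"roll",round(r,3),"F",o["contact_force"].round(1))
def angles(im,m,zt=.116):
    hsv=cv2.cvtColor(im,cv2.COLOR_BGR2HSV)
    for n,(p,a) in S.items():
        c=proj(m,[*p,zt])[0]
        pts=np.array([proj(m,[*(p+.030*u(t)),zt])[0] for t in np.linspace(0,6.28,40)]).astype(np.int32)
        mk=np.zeros(im.shape[:2],np.uint8); cv2.fillConvexPoly(mk,cv2.convexHull(pts),1)
        dark=cv2.morphologyEx(((hsv[...,2]<60)&(mk>0)).astype(np.uint8),cv2.MORPH_OPEN,np.ones((2,2)))
        cn=cv2.findContours(dark,cv2.RETR_EXTERNAL,cv2.CHAIN_APPROX_NONE)[0]
        if not cn: continue
        hull=np.zeros_like(mk); cv2.fillConvexPoly(hull,cv2.convexHull(max(cn,key=cv2.contourArea)),1)
        w=(hull>0)&(hsv[...,2]>90)&(hsv[...,1]<60)
        k,l,s,cc=cv2.connectedComponentsWithStats(w.astype(np.uint8))
        if k<2: print(n,"no patch"); continue
        i=1+np.argmax(s[1:,4]); X=ray(m,cc[i],zt)[0,:2]; v=X-p
        b=np.degrees(np.arctan2(v[1],v[0])-a); b=(b+180)%360-180
        print(n,"axis",p.round(4),"px",c.round(0),"patch",cc[i].round(1),"area",s[i,4],"r mm",round(np.hypot(*v)*1000,1),"deg before line",b.round(1))
E
python3 - <<'E'
from h import *
im=cv2.imread("pics/top0.png"); m=camera_model("top"); angles(im,m)
p,a=S["opp"]; rel(*p,.25,np.radians(-29))
E
```

```text
tight axis [ 0.6374 -0.0475] px [392. 182.] patch [394.7 193.3] area 48 r mm 14.1 deg before line -0.9
opp axis [ 0.4718 -0.0845] px [422. 317.] patch [412.5 311.6] area 52 r mm 13.8 deg before line 50.2
right axis [ 0.5731 -0.1488] px [475. 235.] patch [470.2 245.1] area 47 r mm 14.2 deg before line 54.4
left axis [0.5361 0.0168] px [340. 264.] patch [343.9 254.9] area 35 r mm 11.9 deg before line 54.3
t 0.15 yaw 67.6 shift mm [-572.5  468.3   -1.6] roll 1.685 F [ 0.3 -1.3 -0.6]
```

Emit:
arm_command(series=[[85,[-48,39,0],0.14],[85,[-95,78,0],0.28],[85,[-143,117,0],0.42],[85,[-190,156,0],0.56],[85,[-238,195,0],0.7],[85,[-286,234,0],0.84],[85,[-334,273,0],0.98],[85,[-382,312,0],1.12]], squeeze=40)

```text
t: 1.15
eef_pos: [0.4004, 0.1497, 0.2484]
tool_rot: [-0.0, 1.0, 0.027, 0.0]
contact_force: [1.7, -0.1, 0.6]
gripper_width: 0.994
```

```bash
python3 - <<'E'
from h import *
p,a=S["opp"]; rel(*p,.25,np.radians(-27))
E
```

```text
t 1.15 yaw 3.1 shift mm [ 58.5 237.7  -1.7] roll 0.526 F [ 1.7 -0.1  0.6]
```

Emit:
arm_command(series=[[85,[12,50,0],0.12],[85,[25,100,0],0.24],[85,[37,150,0],0.36],[85,[49,200,0],0.48],[85,[58,239,0],0.53],[85,[58,239,0],0.53],[85,[58,239,0],0.53]])

```text
t: 2.02
eef_pos: [0.4719, -0.0828, 0.248]
tool_rot: [-0.0, 0.972, -0.233, -0.0]
contact_force: [0.8, 0.3, -1.1]
gripper_width: 0.996
```

```bash
python3 - <<'E'
from h import *
p,a=S["opp"]; rel(*p,.103,np.radians(-27))
m=camera_model("wrist"); im=read_camera("wrist"); cv2.imwrite("pics/w1.png",im)
for n,(p,a) in S.items(): print(n,proj(m,[*p,.116]),proj(m,[*p,.075]))
angles(im,m)
E
```

```text
t 2.025 yaw -26.9 shift mm [  0.8   1.6 145. ] roll 0.001 F [ 0.8  0.3 -1.1]
tight [[507.57120722  91.38085009]] [[480.59694822  99.30170169]]
opp [[321.82794922 238.80609311]] [[321.41320987 226.93659057]]
right [[470.57066241 252.60363583]] [[451.15101399 239.0906189 ]]
left [[338.74535376  73.52618675]] [[335.83895608  84.11524395]]
tight axis [ 0.6374 -0.0475] px [508.  91.] patch [487.  102.8] area 164 r mm 15.5 deg before line -10.4
opp axis [ 0.4718 -0.0845] px [322. 239.] patch [319.4 220.4] area 119 r mm 15.0 deg before line 58.0
right axis [ 0.5731 -0.1488] px [471. 253.] patch [450.1 252. ] area 113 r mm 16.5 deg before line 48.9
left axis [0.5361 0.0168] px [339.  74.] patch [354.7  70.7] area 174 r mm 11.2 deg before line 59.6
```

View pics/w1.png

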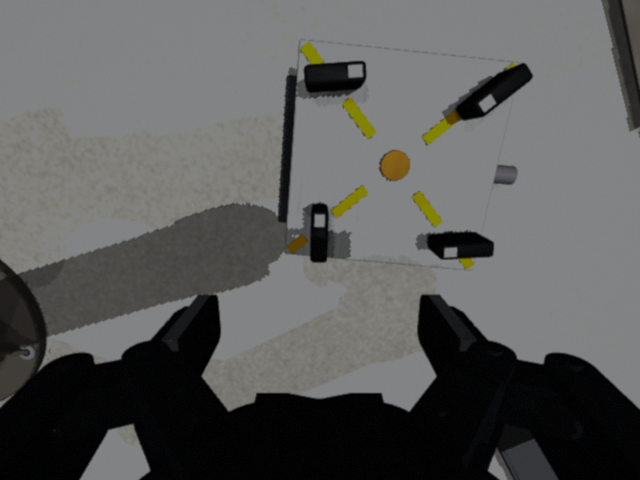

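```bash
cat >> h.py <<'E'
def yel(im,m,roi=None):
    hsv=cv2.cvtColor(im,cv2.COLOR_BGR2HSV)
    y=cv2.inRange(hsv,(25,120,60),(35,255,255)); n,l,s,c=cv2.connectedComponentsWithStats(y)
    for i in range(1,n):
        if s[i,4]>40:
            X=ray(m,c[i],.075)[0,:2]
            if np.hypot(*(X-C))<.15: print("Y",s[i,4],c[i].round(1),X.round(4),"pol",(np.hypot(*(X-C))*1000).round(1),np.degrees(np.arctan2(*(X-C)[::-1])).round(1))
    o=cv2.inRange(hsv,(8,100,90),(20,255,255)); n,l,s,c=cv2.connectedComponentsWithStats(o)
    for i in range(1,n):
        if s[i,4]>100: print("O",s[i,4],ray(m,c[i],.075)[0].round(4))
E
python3 - <<'E'
from h import *
m=camera_model("wrist"); im=cv2.imread("pics/w1.png"); yel(im,m)
hsv=cv2.cvtColor(im,cv2.COLOR_BGR2HSV)
k=np.zeros((480,640),np.uint8);k[195:268,300:335]=1
d=np.argwhere((hsv[...,2]<40)&(k>0))[:,::-1]; print(d.min(0),d.max(0),cv2.minAreaRect(d.astype(np.float32)))
k[:]=0;k[232:262,428:500]=1
d=np.argwhere((hsv[...,2]<40)&(k>0))[:,::-1]; print(d.min(0),d.max(0))
E
```

```text
Y 275 [311.3  53.8] [0.5283 0.0462] pol 115.2 103.2
Y 489 [358.7 117.6] [ 0.5418 -0.0142] pol 53.3 103.9
Y 311 [436.5 130.9] [ 0.5959 -0.0535] pol 43.1 16.9
Y 390 [349.2 201.3] [ 0.5045 -0.0742] pol 50.7 -170.7
Y 394 [426.9 208.5] [ 0.5639 -0.1116] pol 46.5 -78.5
Y 106 [466.3 262. ] [ 0.578  -0.1755] pol 112.0 -77.9
O 613 [ 0.5534 -0.0643  0.075 ]
[310 204] [328 261] ((319.0, 232.5), (57.0, 18.0), 90.0)
[428 232] [492 258]
```

Emit:
arm_command(series=[[60,[0,1,50],0],[60,[0,1,95],0],[60,[0,1,125],0],[60,[0,1,145],0],[60,[0,1,145],0],[60,[0,1,145],0]])

```text
t: 2.82
eef_pos: [0.4722, -0.0837, 0.104]
tool_rot: [-0.0, 0.973, -0.233, 0.0]
contact_force: [0.2, -0.8, 0.3]
gripper_width: 0.707
```

```bash
sed -i 's/^C=.*/C=np.array([.5540,-.0652]); A=np.radians(12.7); D=.08485/' h.py; python3 - <<'E'
from h import *
p,a=S["opp"]; rel(*p,.103,np.radians(-27))
m=camera_model("wrist"); im=read_camera("wrist"); cv2.imwrite("pics/w2.png",im)
E
```

```text
t 2.825 yaw -26.9 shift mm [-0.8  0.6  1. ] roll 0.002 F [ 0.2 -0.8  0.3]
```

View pics/w2.png

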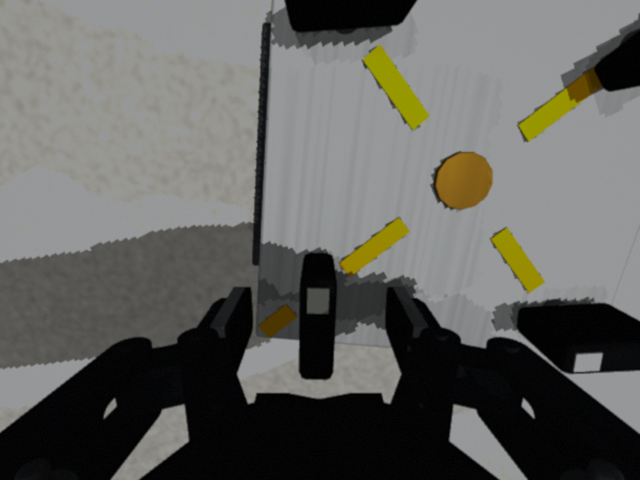

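Emit:
arm_command(series=[[10,[0,0,0],0],[10,[0,0,0],0],[10,[0,0,0],0],[10,[0,0,0],0],[10,[0,0,0],0],[10,[0,0,0],0]], squeeze=40)

```text
t: 3.62
eef_pos: [0.4714, -0.084, 0.1038]
tool_rot: [-0.0, 0.972, -0.233, -0.0]
contact_force: [-3.5, 2.8, 8.7]
gripper_width: 0.161
```

```bash
python3 - <<'E'
from h import *
p,a=S["opp"]; rel(*p,.103,A-np.pi/2)
m=camera_model("wrist"); im=read_camera("wrist"); cv2.imwrite("pics/w3.png",im); print(status.get_obs()["torque"])
E
```

```text
t 3.625 yaw -27.0 shift mm [-0.3 -0.1  0.8] roll 0.878 F [-3.5  2.8  8.7]
[0.3380818  0.65524907 0.07388463]
```

View pics/w3.png

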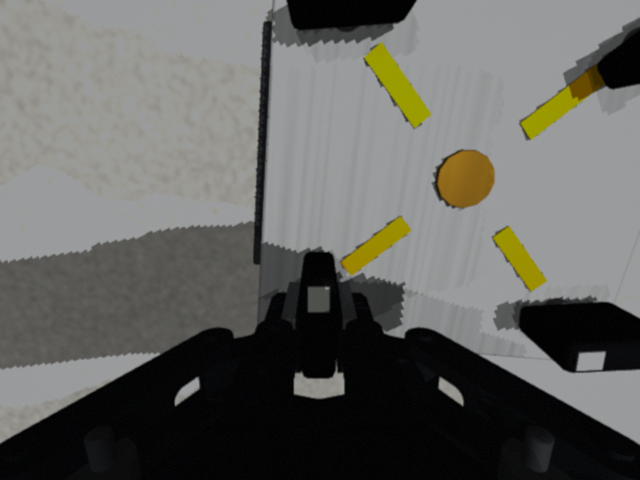

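Emit:
arm_command(series=[[10,[0,0,0],0.13],[10,[0,0,0],0.26],[10,[0,0,0],0.39],[10,[0,0,0],0.52],[10,[0,0,0],0.65],[10,[0,0,0],0.78],[10,[0,0,0],0.87],[10,[0,0,0],0.87]])

```text
t: 4.68
eef_pos: [0.471, -0.0836, 0.1037]
tool_rot: [-0.0, 0.783, -0.622, -0.001]
contact_force: [-5.5, 3.6, 12.9]
gripper_width: 0.157
```

```bash
python3 - <<'E'
from h import *
p,a=S["opp"]; rel(*p,.103,A-np.pi/2)
m=camera_model("wrist"); im=read_camera("wrist"); cv2.imwrite("pics/w4.png",im); print(status.get_obs()["torque"]); yel(im,m)
E
```

```text
t 4.675 yaw -76.9 shift mm [ 0.3 -0.1  0.7] roll 0.007 F [-5.5  3.6 12.9]
[ 0.62441932  1.00484339 -0.04555199]
Y 484 [320.8  10.2] [ 0.5874 -0.0561] pol 34.6 15.3
Y 1787 [206.2 105.2] [ 0.5419 -0.0165] pol 50.1 103.9
Y 1913 [437.  106.8] [ 0.5637 -0.1126] pol 48.4 -78.4
Y 80 [598.6 114.3] [ 0.5766 -0.181 ] pol 117.9 -79.0
Y 1292 [319.  214.7] [ 0.5067 -0.0742] pol 48.2 -169.2
O 1973 [ 0.5505 -0.0632  0.075 ]
```

View pics/w4.png

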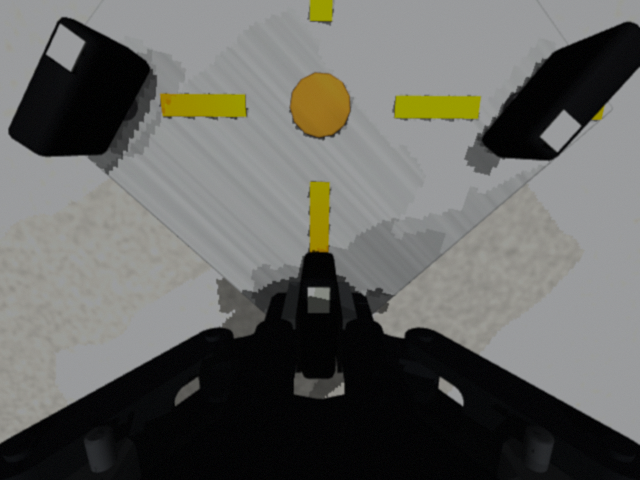

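Emit:
arm_command(series=[[60,[0,0,0],0],[60,[0,0,0],0],[60,[0,0,0],0],[60,[0,0,0],0],[60,[0,0,-40],0],[60,[0,0,-95],0],[60,[0,0,-95],0]])

```text
t: 5.6
eef_pos: [0.4741, -0.0848, 0.2013]
tool_rot: [-0.002, 0.784, -0.621, 0.002]
contact_force: [-0.2, 0.3, -0.8]
gripper_width: 0.704
```

```bash
python3 - <<'E'
from h import *
im=read_camera("top"); cv2.imwrite("pics/top2.png",im); angles(im,camera_model("top"))
im=read_camera("wrist"); cv2.imwrite("pics/w5.png",im); angles(im,camera_model("wrist"))
p,a=S["right"]; rel(*p,.2,a+np.radians(54.4)-np.pi/2)
E
```

```text
tight axis [ 0.6368 -0.0465] px [392. 183.] patch [394.5 193.1] area 55 r mm 13.4 deg before line 2.7
opp axis [ 0.4712 -0.0839] px [422. 317.] patch [419.9 305.8] area 54 r mm 14.2 deg before line -2.4
right axis [ 0.5727 -0.148 ] px [474. 235.] patch [470.2 245.1] area 56 r mm 13.4 deg before line 56.6
left axis [0.5353 0.0176] px [339. 264.] patch [343.6 257.3] area 7 r mm 10.1 deg before line 47.0
tight axis [ 0.6368 -0.0465] px [324. -59.] patch [331.   4.] area 9 r mm 28.3 deg before line 8.9
opp axis [ 0.4712 -0.0839] px [320. 256.] patch [317.  236.8] area 179 r mm 12.8 deg before line 9.3
right axis [ 0.5727 -0.148 ] px [467. 118.] patch [446.2 141.8] area 234 r mm 17.2 deg before line 50.7
left axis [0.5353 0.0176] px [175. 115.] patch [185.5  98.4] area 261 r mm 11.4 deg before line 53.7
t 5.7 yaw -76.8 shift mm [ 85.3 -83.5  -1.5] roll -2.511 F [-0.4  0.6  0.3]
```

View pics/w5.png

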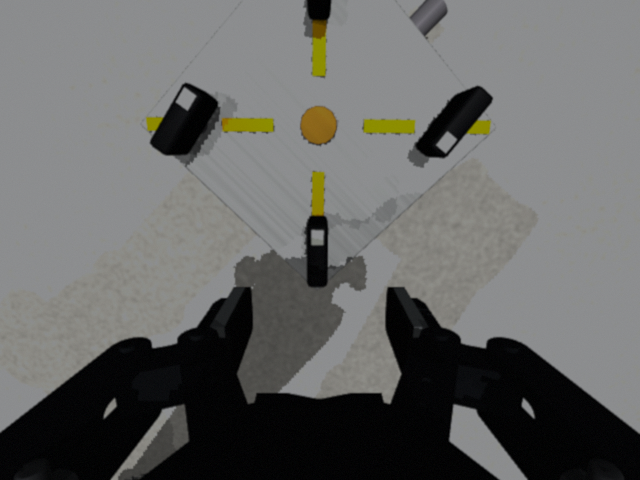

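Emit:
arm_command(series=[[60,[14,-14,0],-0.18],[60,[28,-28,0],-0.36],[60,[43,-42,0],-0.54],[60,[57,-56,0],-0.72],[60,[71,-70,0],-0.9],[60,[85,-83,0],-1.08],[60,[85,-83,0],-1.26],[60,[85,-83,0],-1.44]])

```text
t: 6.7
eef_pos: [0.5709, -0.1483, 0.1962]
tool_rot: [-0.0, 0.999, 0.052, -0.002]
contact_force: [-1.2, 0.2, -0.2]
gripper_width: 0.702
```

Emit:
arm_command(series=[[60,[0,0,0],-0.18],[60,[0,0,0],-0.36],[60,[0,0,0],-0.54],[60,[0,0,0],-0.72],[60,[0,0,0],-0.9],[60,[0,0,0],-1.06],[60,[0,0,0],-1.06],[60,[0,0,0],-1.06]])

```text
t: 7.7
eef_pos: [0.5714, -0.1483, 0.1973]
tool_rot: [-0.001, 0.838, 0.546, -0.001]
contact_force: [0.3, 0.7, 0.6]
gripper_width: 0.704
```

```bash
python3 - <<'E'
from h import *
p,a=S["right"]; rel(*p,.103,a+np.radians(54)-np.pi/2)
im=read_camera("wrist"); cv2.imwrite("pics/w6.png",im); m=camera_model("wrist"); angles(im,m); yel(im,m); print(status.get_obs()["q"])
E
```

```text
t 7.7 yaw 66.2 shift mm [ 0.8  1.2 94.3] roll -0.009 F [0.3 0.7 0.6]
tight axis [ 0.6368 -0.0465] px [498. 287.] patch [489.9 268.2] area 178 r mm 14.8 deg before line -7.4
opp axis [ 0.4712 -0.0839] px [352.  58.] patch [367.6  77.4] area 279 r mm 13.2 deg before line 7.0
right axis [ 0.5727 -0.148 ] px [319. 261.] patch [332.  253.5] area 54 r mm 9.6 deg before line -3.9
left axis [0.5353 0.0176] px [560.  93.] patch [557.1 116.4] area 249 r mm 12.4 deg before line 57.7
Y 621 [378.  118.4] [ 0.5062 -0.0744] pol 48.7 -169.2
Y 653 [474.2 132.3] [ 0.5419 -0.0158] pol 50.8 103.8
Y 91 [364.1 214.6] [ 0.5654 -0.1082] pol 44.4 -75.1
Y 373 [445.5 222.3] [ 0.5956 -0.0542] pol 43.0 14.9
Y 156 [344.2 225.1] [ 0.5669 -0.125 ] pol 61.1 -77.8
Y 195 [295.  259.7] [ 0.577  -0.1705] pol 107.8 -77.7
O 951 [ 0.5533 -0.0631  0.075 ]
[-0.07857087  0.40091367  0.29282721  1.82925137 -0.14075302  0.93289866
  1.43287661]
```

View pics/w6.png

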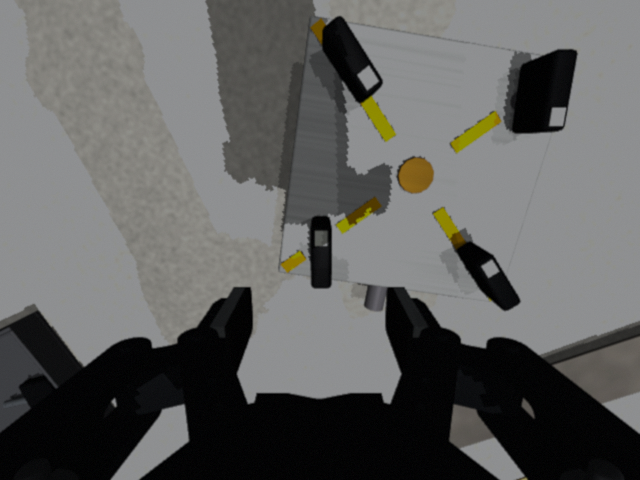

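Emit:
arm_command(series=[[60,[1,1,40],0],[60,[1,1,75],0],[60,[1,1,94],0],[60,[1,1,94],0],[60,[1,1,94],0]])

```text
t: 8.38
eef_pos: [0.5742, -0.148, 0.1054]
tool_rot: [0.001, 0.837, 0.547, 0.001]
contact_force: [0.1, -1.2, 0.9]
gripper_width: 0.702
```

Emit:
arm_command(series=[[10,[0,0,0],0],[10,[0,0,0],0],[10,[0,0,0],0],[10,[0,0,0],0],[10,[0,0,0],0],[10,[0,0,0],0]], squeeze=40)

```text
t: 9.12
eef_pos: [0.5736, -0.1478, 0.105]
tool_rot: [0.0, 0.837, 0.548, 0.0]
contact_force: [-1.0, 0.7, 6.2]
gripper_width: 0.161
```

```bash
python3 - <<'E'
from h import *
p,a=S["right"]; rel(*p,.103,a-np.pi/2)
m=camera_model("wrist"); im=read_camera("wrist"); cv2.imwrite("pics/w7.png",im); print(status.get_obs()["torque"])
E
```

```text
t 9.125 yaw 66.4 shift mm [-0.6 -0.8  2. ] roll 0.937 F [-1.   0.7  6.2]
[0.11145765 0.3127081  0.00737371]
```

View pics/w7.png

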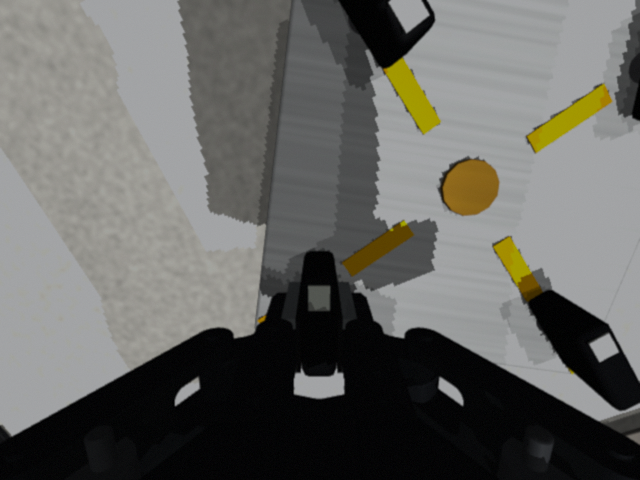

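Emit:
arm_command(series=[[10,[0,0,0],0.13],[10,[0,0,0],0.26],[10,[0,0,0],0.39],[10,[0,0,0],0.52],[10,[0,0,0],0.65],[10,[0,0,0],0.78],[10,[0,0,0],0.93],[10,[0,0,0],0.93]])

```text
t: 10.18
eef_pos: [0.5733, -0.1481, 0.105]
tool_rot: [0.0, 0.994, 0.113, 0.0]
contact_force: [-2.7, -0.9, 7.3]
gripper_width: 0.155
```

```bash
python3 - <<'E'
from h import *
p,a=S["right"]; rel(*p,.103,a-np.pi/2)
m=camera_model("wrist"); im=read_camera("wrist"); cv2.imwrite("pics/w8.png",im); print(status.get_obs()["torque"])
E
```

```text
t 10.175 yaw 13.0 shift mm [-0.6 -0.2  2. ] roll 0.005 F [-2.7 -0.9  7.3]
[-0.00861694  0.57153006 -0.02397266]
```

View pics/w8.png

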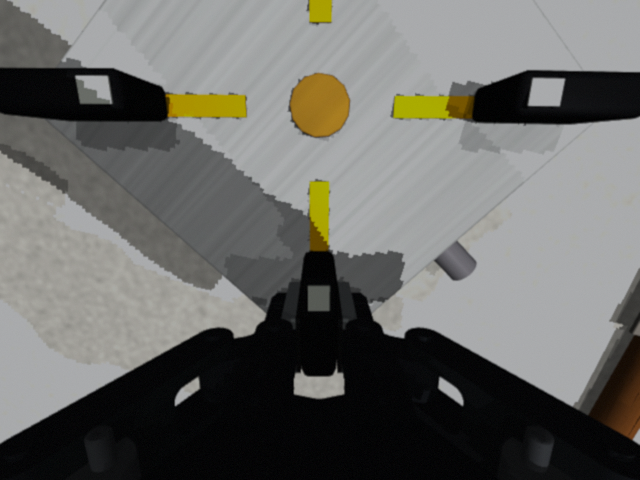

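On line. Release, rise.

Emit:
arm_command(series=[[60,[0,0,0],0],[60,[0,0,0],0],[60,[0,0,0],0],[60,[0,0,0],0],[60,[0,0,-40],0],[60,[0,0,-95],0],[60,[0,0,-95],0]])

```text
t: 11.1
eef_pos: [0.5758, -0.1488, 0.2035]
tool_rot: [0.001, 0.993, 0.114, 0.004]
contact_force: [-0.1, -0.4, 0.1]
gripper_width: 0.702
```

```bash
python3 - <<'E'
from h import *
im=read_camera("wrist"); cv2.imwrite("pics/w9.png",im); angles(im,camera_model("wrist"))
p,a=S["left"]; rel(*p,.2,a+np.radians(54.3)+np.pi/2)
E
```

```text
tight axis [ 0.6368 -0.0465] px [462. 121.] patch [433.1 115.3] area 241 r mm 17.7 deg before line -9.2
opp axis [ 0.4712 -0.0839] px [174. 118.] patch [194.6 113.5] area 238 r mm 12.5 deg before line 12.3
right axis [ 0.5727 -0.148 ] px [318. 256.] patch [325.2 251.5] area 36 r mm 6.0 deg before line -57.1
left axis [0.5353 0.0176] px [320. -54.] patch [339.9   4. ] area 7 r mm 28.1 deg before line 23.2
t 11.15 yaw 13.1 shift mm [  -0.5 -170.2    0.9] roll -0.94 F [-0.9 -0.1 -1.1]
```

View pics/w9.png

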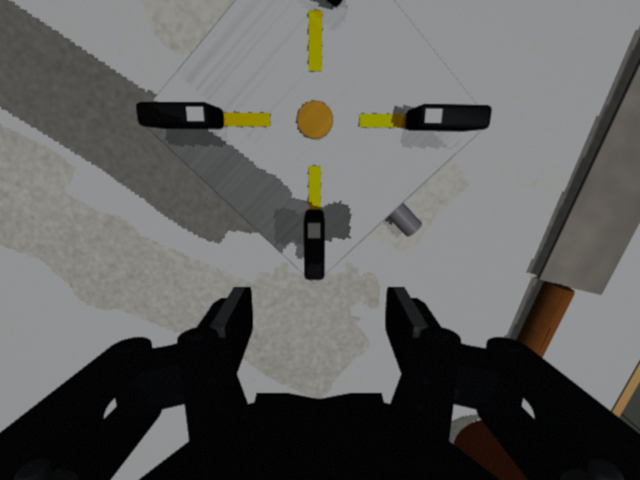

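Emit:
arm_command(series=[[60,[0,-35,0],-0.16],[60,[0,-70,0],-0.32],[60,[0,-105,0],-0.48],[60,[0,-140,0],-0.64],[60,[0,-170,0],-0.8],[60,[0,-170,0],-0.94],[60,[0,-170,0],-0.94],[60,[0,-170,0],-0.94]])

```text
t: 12.15
eef_pos: [0.5343, 0.0173, 0.1986]
tool_rot: [-0.0, 0.835, 0.55, -0.001]
contact_force: [-0.5, 0.2, 0.3]
gripper_width: 0.703
```

```bash
python3 - <<'E'
from h import *
p,a=S["left"]; rel(*p,.104,a+np.radians(54.3)+np.pi/2)
im=read_camera("wrist"); cv2.imwrite("pics/w10.png",im); m=camera_model("wrist"); print(proj(m,[*p,.116]))
E
```

```text
t 12.15 yaw 66.8 shift mm [ 0.8  1.  94.6] roll -0.004 F [-0.5  0.2  0.3]
[[319.51207603 260.16360769]]
```

View pics/w10.png

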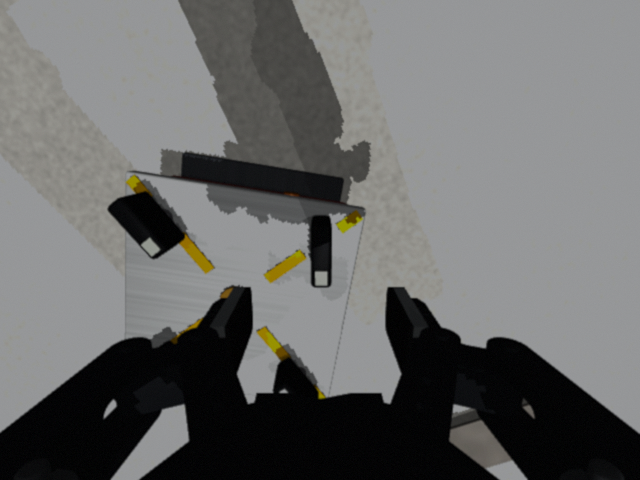

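Emit:
arm_command(series=[[60,[1,1,40],0],[60,[1,1,75],0],[60,[1,1,95],0],[60,[1,1,95],0],[60,[1,1,95],0]])

```text
t: 12.82
eef_pos: [0.5366, 0.0181, 0.105]
tool_rot: [0.0, 0.834, 0.551, 0.0]
contact_force: [-0.7, -0.5, 0.5]
gripper_width: 0.702
```

Emit:
arm_command(series=[[10,[0,0,0],0],[10,[0,0,0],0],[10,[0,0,0],0],[10,[0,0,0],0],[10,[0,0,0],0],[10,[0,0,0],0]], squeeze=40)

```text
t: 13.58
eef_pos: [0.5362, 0.0181, 0.105]
tool_rot: [0.0, 0.834, 0.552, 0.0]
contact_force: [-1.5, -1.2, 5.9]
gripper_width: 0.158
```

```bash
python3 - <<'E'
from h import *
p,a=S["left"]; rel(*p,.103,a+np.pi/2)
m=camera_model("wrist"); im=read_camera("wrist"); cv2.imwrite("pics/w11.png",im); print(status.get_obs()["torque"])
E
```

```text
t 13.575 yaw 67.0 shift mm [-0.8 -0.6  2. ] roll 0.947 F [-1.5 -1.2  5.9]
[-0.14462064  0.43637759  0.03160561]
```

View pics/w11.png

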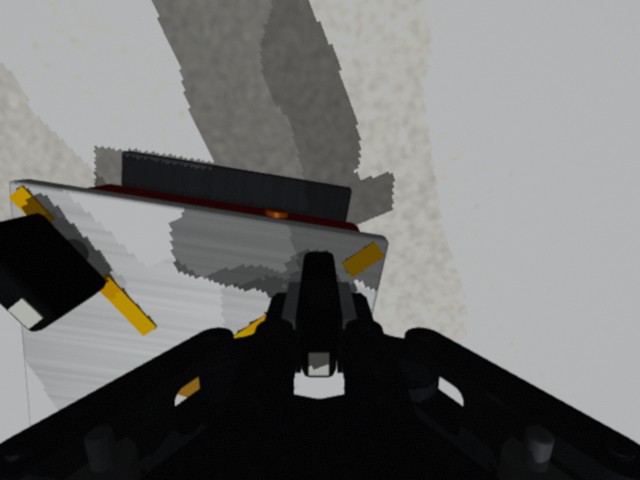

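Emit:
arm_command(series=[[10,[0,0,0],0.13],[10,[0,0,0],0.26],[10,[0,0,0],0.39],[10,[0,0,0],0.52],[10,[0,0,0],0.65],[10,[0,0,0],0.78],[10,[0,0,0],0.94],[10,[0,0,0],0.94]])

```text
t: 14.62
eef_pos: [0.536, 0.0178, 0.105]
tool_rot: [0.0, 0.994, 0.113, 0.0]
contact_force: [-2.9, -1.7, 7.7]
gripper_width: 0.157
```

```bash
python3 - <<'E'
from h import *
p,a=S["left"]; rel(*p,.103,a+np.pi/2)
m=camera_model("wrist"); im=read_camera("wrist"); cv2.imwrite("pics/w12.png",im)
E
```

```text
t 14.625 yaw 13.0 shift mm [-0.7  0.1  2. ] roll 0.005 F [-2.9 -1.7  7.7]
```

View pics/w12.png

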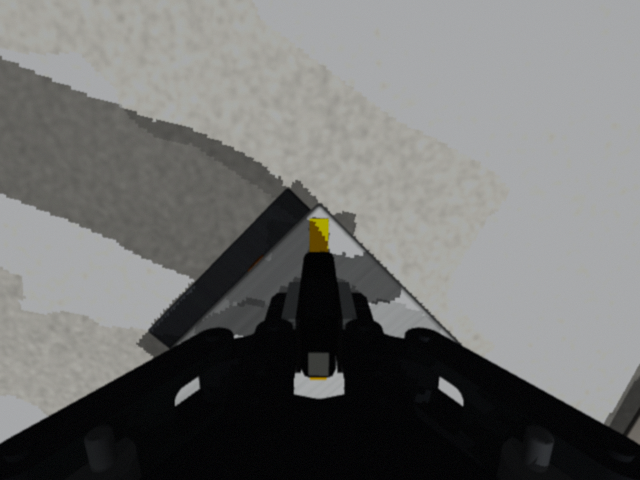

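The bar lies on its line. Release, rise and move clear for a last top view.

Emit:
arm_command(series=[[60,[0,0,0],0],[60,[0,0,0],0],[60,[0,0,0],0],[60,[0,0,0],0],[60,[0,0,-40],0],[60,[0,0,-95],0],[60,[0,0,-130],0],[60,[0,0,-130],0]])

```text
t: 15.68
eef_pos: [0.5377, 0.0184, 0.237]
tool_rot: [-0.001, 0.993, 0.114, 0.003]
contact_force: [-0.3, -0.0, -0.5]
gripper_width: 0.704
```

Emit:
arm_command(series=[[60,[0,-50,0],0],[60,[0,-100,0],0],[60,[0,-150,0],0],[60,[0,-200,0],0],[60,[0,-200,0],0],[60,[0,-200,0],0],[60,[0,-200,0],0]])

```text
t: 16.55
eef_pos: [0.4908, 0.2114, 0.234]
tool_rot: [0.0, 0.994, 0.113, -0.0]
contact_force: [-0.1, 0.2, -0.4]
gripper_width: 0.703
```

```bash
python3 - <<'E'
from h import *
im=read_camera("top"); angles(im,camera_model("top"))
cv2.imwrite("pics/top9.png",cv2.resize(im[145:355,295:510],None,fx=2.8,fy=2.8,interpolation=cv2.INTER_CUBIC))
cv2.imwrite("pics/side9.png",read_camera("side")); print(status.get_obs()["t"],status.get_obs()["contact_force"])
E
```

```text
tight axis [ 0.6368 -0.0465] px [392. 183.] patch [394.6 193.1] area 54 r mm 13.5 deg before line 3.0
opp axis [ 0.4712 -0.0839] px [422. 317.] patch [419.8 305.9] area 55 r mm 14.2 deg before line -2.2
right axis [ 0.5727 -0.148 ] px [474. 235.] patch [486.9 238.1] area 14 r mm 16.3 deg before line 153.8
left axis [0.5353 0.0176] px [339. 264.] patch [348.3 262.6] area 18 r mm 11.2 deg before line -0.8
16.65 [ 0.42334674 -0.56283151 -0.59864185]
```

View pics/top9.png

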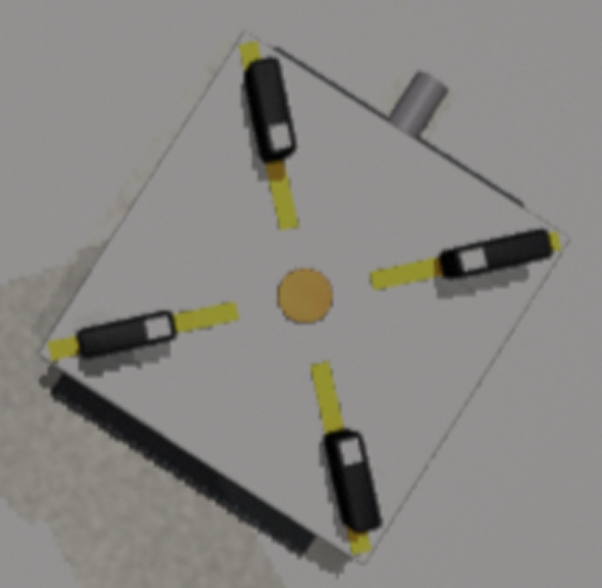

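View pics/side9.png

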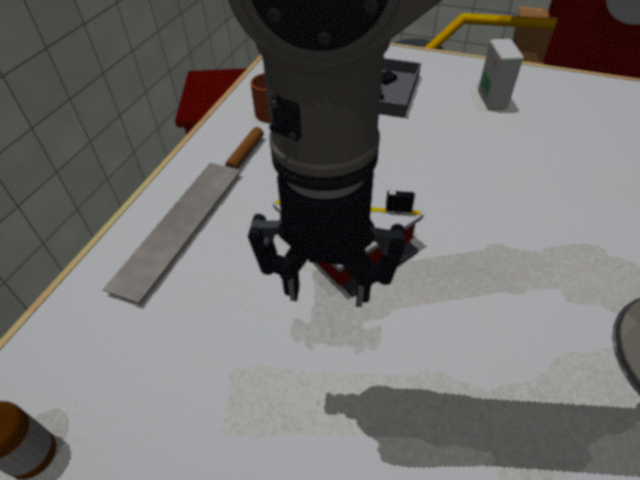

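```bash
python3 -c "
from station import bot
print(bot.hand_in())"
```

```text
the job is handed in; nothing more can be done
None
```

I turned the screw opposite the finished one first (about 50°), then the right one (about 53°) and the left one (about 54°). Each was gripped across its bar, turned clockwise to its yellow line, released and left. I handed in with the clock at about 17 s and the arm clear of the case, with contact force near zero.

**Last checks:** the final top view shows all four bars along their yellow lines with the white ends pointing inward. Measured offsets from the line:

| Screw | Offset from its line |
|---|---|
| Finished | about 3° |
| Opposite | about -2° |
| Left | about -1° |
| Right | no valid patch reading |

- **Finished screw:** it was not touched. Its 3° compares with -1° measured at the start; the later readings use a slightly shifted centre estimate.
- **Right screw:** the automatic patch reading gave 154°, but it had picked up a 14-pixel sliver of the cover instead of the white patch. The pictures show the bar on its line, and at the end of the turn the gripper was 0.3° from the line direction.
- **Camera disagreement:** the top and wrist cameras differed by about 2 mm, so I averaged them. Wrist-camera patch angles taken from the side were off by up to about 12°, and on two views picked up the wrong thing, so I did not rely on them for the final check.

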